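Clip the eared foot into its bracket

ROBOT

A 6-joint arm with a two-finger parallel gripper is mounted at the origin on the work surface. World frame = base frame: x ahead of the robot, y to its left, z up, the work surface at z = 0. Lengths are in m, angles in rad, forces in N, time in s.
With the tool pointing down it reaches from about 0.25 to 0.85 m from the base axis. Payload 12.5 kg.
Tool frame: the origin (TCP) lies on the centre line of the jaws, within the pads' length; the fingertips stand 17 mm ahead of it and the grasp point (between the pads) lies 2 mm behind it; z points along the fingers, y is the direction in which the jaws open and shut (so a half turn about z gives the same grasp; the last joint's range is limited). The gripper opens to 93 mm and grips with 3 to 60 N. Pads are 15 mm wide; open, the fingers measure 128 mm over their backs; the gripper's body (75 mm by 188 mm) begins 65 mm behind the grasp point.
Start: joints at [1.188, 0.351, 1.652, -0, 1.139, -0.085], TCP at [0.161, 0.526, 0.236] pointing down, gripper open.
Joint ranges: [-2.75, 2.75], [-0.79, 2.1], [0.01, 2.65], [-1.57, 4.71], [0.07, 3.14], [-2.87, 2.87]. Speed limits (rad/s): [2.22, 2.22, 2.79, 3.14, 3.14, 3.14].

INTERFACE

Orientations are given as a 3x3 rotation matrix whose columns are the frame's x, y, z axes.
In Python, from plant import robot, imaging gives the robot as it stands.
- The arm moves only by the tool move_arm, never from a script. Its argument "steps" is text: rows parted by semicolons, each of 5 numbers parted by spaces: the shift along the world's x, y, z in units of 30 mm (1.0 is 30 mm), then the turn about the world's z in units of 5 degrees (1.0 is 5 degrees), then the opening, from 0 (shut) to 1 (fully open). In form: x y z roll claw; .... A call has 1 to 5 rows; each row is the pose to reach, as a shift and turn from the pose commanded when the call began; what a row does not reach only later rows make up. A row lasts 1/8 s, in which the tool goes at most 62.5 mm and 10.7 degrees, less where a joint would pass 70% of its speed; a pose out of reach is approached as far as the arm can. A call with a gripper value outside its range is refused whole. The fingers move at their own pace and stop on an object; "force" is the grip in N (left out, the last holds). Time passes only in rows, so rows that repeat a pose let the fingers close. It gives the time, the measured TCP pose, the force and the opening at its end, in the units of the state.
- robot.sense(): the state, without advancing time (a new reading comes with each control period).
- imaging.read_camera(name): name is "scene" or "side" or "wrist"; returns (picture, depth): 420x560x3 uint8, red, green, blue; 420x560 float32, m along the optical axis (not along the pixel's ray), 0 where there is no reading.
- imaging.camera_params(name): a dict with "fx", "fy", "cx", "cy" (pixels), "pose" (4x4, takes a point from camera to world coordinates); the wrist camera has in their place "tool_from_camera" (4x4, takes a point from camera to tool coordinates, whose origin is the TCP and whose axes are the flange's). Camera axes: x right, y down, z forward; pixel columns grow to the right and rows downward; lengths in m; the calibration is good to about 2 mm. The wrist camera is an equidistant fisheye: a pixel r from the principal point sees the ray r / f radians off the axis. A picture is of the moment at which its call begins: read the wrist's pose just before it. camera_params takes no time and is no camera call.
- robot.close_job(): hands the job in, once; it reports no verdict.
The state is a dict: "time": time; "qpos": joint angles; "qvel": joint speeds; "tau": joint torques, N m; "tool_pos": TCP position; "eef_rot": TCP orientation; "wrist_force": force on the tool from outside, world axes, zero at the start; "ft_torque": the same for the moment, N m; "opening": finger opening in m.
Only numpy, scipy, OpenCV 4.12 (cv2) and the standard library are available. Lean on these libraries where they do the work, as an engineer would, in place of code of your own. Each camera call takes 0.05 s, during which the arm holds its last target.

TASK

Pick up the beech furniture foot whose steel plate has two ears and press it down into the spring-clip bracket on the panel, an ear in each slot, until the clips snap over the ears and its plate lies flat on the bracket's base; do not drop it in. Then let go, and leave the other foot, the one without ears, standing where it is.

Things in the scene. Friction and masses are not known exactly. Their poses are not given: they have to be found in the camera images.
- eared_foot: Foot to fit: beech stem 28 x 28 mm standing on the centre of a steel plate, 86 mm tall in all. Plate 56 (x) x 70 (y) x 6 mm; from the middle of each y side an ear sticks out, 16 wide (x), 22 long, 6 thick: 114 mm over the ears along y. Origin: centre of the plate's underside, z up the stem. Same after a half turn about z. About 0.2 kg. Starts standing on the panel; grip the stem from above.
- plain_foot: Look-alike to leave alone: the same beech stem, 28 x 28 mm, 86 mm tall in all, on a square steel plate 66 x 66 x 6 mm with four dark screw holes and no ears. Origin: centre of the plate's underside, z up the stem.
- bracket: Steel bracket fixed to the panel. Base 72 (x) x 124 (y) x 4 mm; origin: centre of its underside, z up. At each y end (49 mm from centre) two uprights, 8 mm thick, 44 tall, leave a slot 44 mm wide in x, open at the top; 90 mm clear in y between the ends. Seated, the foot's origin is 4 mm above the bracket's and its y lies along the bracket's y, either way round.
- slot_mouth (a point): Point on the bracket's axis level with the slot tops, 44 mm above its base's underside. Each slot has two sloping spring leaves, 36 mm apart at the top and 12 mm at their lower ends, 12 mm above the underside; they yield sideways (800 N/m each) and spring back over an ear that has passed. Pushing both ears through takes about 10 N straight down; the foot's weight does not do it.

How it is judged:
On the way:
1. the robot itself, touching the foot, brings it down to the bracket's base (not dropped in) (horizontal distance between eared_foot and bracket below 0.013 m and z of eared_foot in the frame of bracket below 0.008 m and angle between the y axis of eared_foot and the y axis of bracket, either way round below 0.2 rad and (contact force between eared_foot and the fingers above 0.5 N or contact force between eared_foot and the arm above 0.5 N)), for 0.1 s.
At the end, for the whole second after the job is handed in: The eared foot is at rest in the bracket, stem up within 4.5 degrees, its plate within 4 mm of lying on the bracket's base (origin 1 to 8 mm above the bracket's), its centre within 13 mm of the bracket's and its ears along the slots' line within 11 degrees (horizontal distance between eared_foot and bracket below 0.013 m and z of eared_foot in the frame of bracket between 0.001 and 0.008 m and angle between the y axis of eared_foot and the y axis of bracket, either way round below 0.2 rad and angle between eared_foot's own z axis and vertical below 0.08 rad and linear speed of eared_foot below 0.02 m/s); the robot touches nothing.
It fails at once if the foot without ears is moved more than 30 mm or knocked over (distance of plain_foot from where it was at the start of the episode above 0.03 m or angle between plain_foot's own z axis and vertical above 0.5 rad).
It also fails if it takes over 38 s, if anything falls off the work surface, if the arm or the gripper's body presses on something with over 40 N, if the wrist force passes 120 N, or if a joint passes its speed limit or range.

## Working session

There is one attempt and no reset: what is moved stays moved. The work goes in short steps, Python scripts to look and compute and a tool call to move; the robot and the scene stay as the last step left them, time stands still between calls to the robot, and variables do not carry over. Pictures are saved under pics/ and viewed, and the job is handed in when it is done.

Besides the shell and the picture viewer there is one more tool, called after ">>>" as name(argument=value, ...) on one line, values as JSON. move_arm: Moves the arm, as the interface text tells. Its arguments: {"type":"object","properties":{"steps":{"type":"string"},"force":{"type":"number"}},"required":["steps"]}

```bash
mkdir -p pics; ls; python3 - <<'E'
from plant import robot, imaging
import cv2,numpy as np
s=robot.sense();print(s['time'],s['tool_pos'],s['eef_rot'],s['opening'])
for n in ['scene','side']:
    p,d=imaging.read_camera(n);cv2.imwrite(f'pics/{n}0.png',p[:,:,::-1]);np.save(f'pics/{n}0.npy',d)
    c=imaging.camera_params(n);print(n,c)
E
```

```text
pics
0.0 [0.16124054 0.52551809 0.23513886] [[-9.55984673e-01  2.93416344e-01 -3.92582671e-04]
 [ 2.93416593e-01  9.55984179e-01 -9.76154496e-04]
 [ 8.88831395e-05 -1.04837901e-03 -9.99999447e-01]] 0.09299520607351912
scene {'fx': 406.92607320905574, 'fy': 406.92607320905574, 'cx': 280.8553730003985, 'cy': 212.09711302128198, 'pose': array([[ 0.48975072,  0.71081193, -0.50486696,  0.88508647],
       [ 0.87174641, -0.38978079,  0.29686552, -0.1490151 ],
       [ 0.01422811, -0.58550606, -0.81054316,  0.59661873],
       [ 0.        ,  0.        ,  0.        ,  1.        ]])}
side {'fx': 526.0903310283783, 'fy': 526.0903310283783, 'cx': 281.54957150415026, 'cy': 206.9204375635272, 'pose': array([[ 0.98290622, -0.1405046 ,  0.11896985,  0.43096324],
       [-0.18290465, -0.67149484,  0.71808117, -0.60486637],
       [-0.02100607, -0.72756659, -0.6857154 ,  0.67099385],
       [ 0.        ,  0.        ,  0.        ,  1.        ]])}
```

View pics/scene0.png

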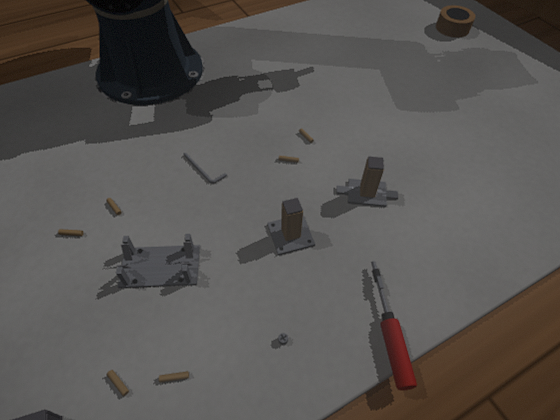

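View pics/side0.png

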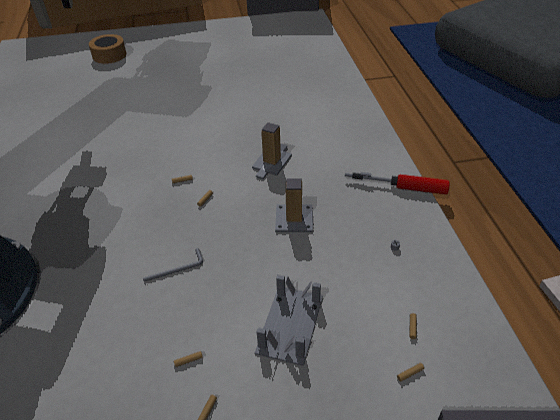

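The eared foot stands at scene (370,185) and side (271,150). The plain foot is at scene (291,230) and side (294,205). The bracket is at scene (160,265) and side (290,325). Next I'll enlarge these areas to pick corners.

```bash
cat > h.py <<'E'
import numpy as np,cv2
from plant import imaging
def ray(n,u,v):
    c=imaging.camera_params(n);P=c['pose'];d=P[:3,:3]@np.array([(u-c['cx'])/c['fx'],(v-c['cy'])/c['fy'],1]);return P[:3,3],d
def plane(n,u,v,z):
    o,d=ray(n,u,v);return o+d*(z-o[2])/d[2]
def tri(a,b):
    o1,d1=ray('scene',*a);o2,d2=ray('side',*b)
    A=np.c_[d1,-d2];t=np.linalg.lstsq(A,o2-o1,rcond=None)[0]
    p,q=o1+t[0]*d1,o2+t[1]*d2;return (p+q)/2,np.linalg.norm(p-q)
def crop(f,x,y,w,h,k,out):
    im=cv2.imread(f)[y:y+h,x:x+w];im=cv2.resize(im,None,fx=k,fy=k,interpolation=cv2.INTER_CUBIC)
    im=cv2.convertScaleAbs(im,alpha=1.6)
    for i in range(0,w,10):cv2.putText(im,str(x+i),(i*k,8),0,.3,(0,255,255));cv2.line(im,(i*k,10),(i*k,14),(0,255,255))
    for i in range(0,h,10):cv2.putText(im,str(y+i),(0,i*k+4),0,.3,(0,255,255));cv2.line(im,(20,i*k),(24,i*k),(0,255,255))
    cv2.imwrite(out,im)
E
python3 - <<'E'
from h import *
crop('pics/scene0.png',325,145,80,70,8,'pics/a1.png')
crop('pics/side0.png',240,115,70,70,8,'pics/a2.png')
crop('pics/scene0.png',100,225,110,70,7,'pics/b1.png')
crop('pics/side0.png',245,268,90,100,6,'pics/b2.png')
E
```

```text
(no output)
```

View pics/a1.png

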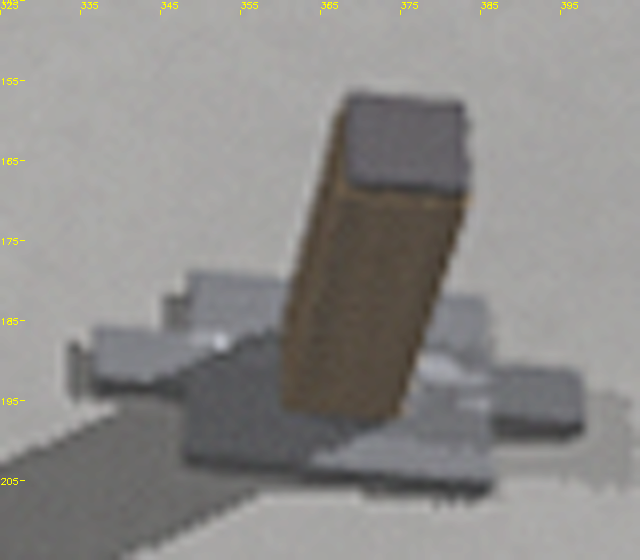

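View pics/a2.png

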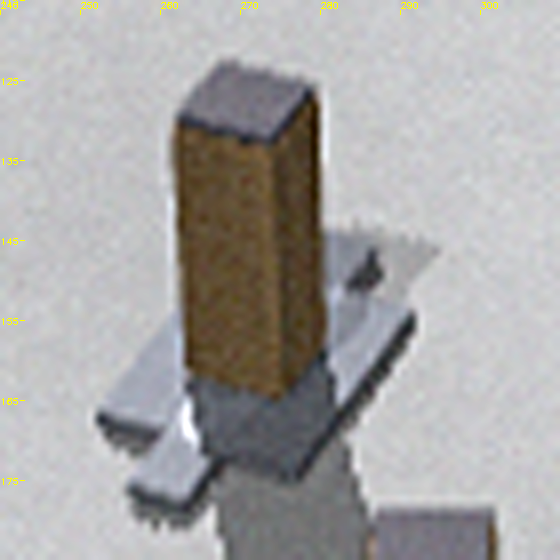

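View pics/b1.png

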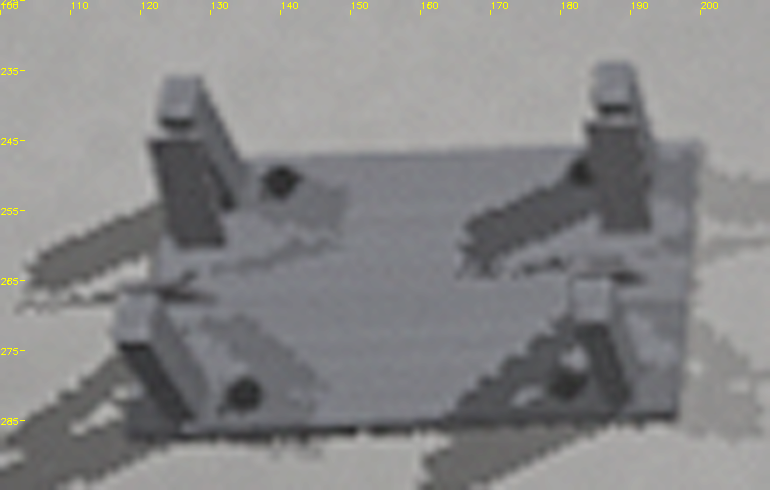

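View pics/b2.png

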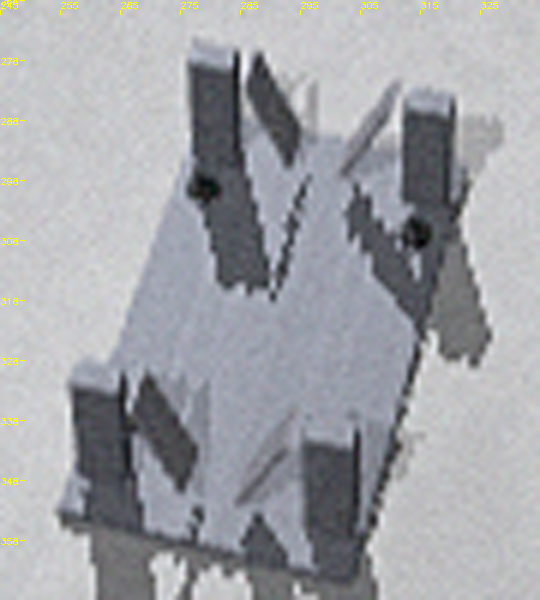

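```bash
python3 - <<'E'
from h import *
np.set_printoptions(precision=4,suppress=True)
for a,b in [((368,157),(262,129.5)),((382.5,157.8),(267,123)),((383,169),(279,126)),((367.5,169),(273,132.5)),((375.2,163.2),(270.3,127.8))]:print('foot',*tri(a,b))
L=plane('scene',336.7,189.7,.006);R=plane('scene',397.3,194,.006);print('ears',L,R,(L+R)/2,np.linalg.norm(L-R),np.degrees(np.arctan2(*(R-L)[1::-1])))
print('side ear',plane('side',260,176.5,.006))
U=[]
for a,b in [((187.5,237),(281,276.5)),((184,267),(316.5,284.5)),((125.5,239),(261,331)),((119.5,269.5),(299.5,340.5))]:
    p,e=tri(a,b);U.append(p);print('up',p,e)
U=np.array(U);print('c',U.mean(0));d=U[0]+U[1]-U[2]-U[3];print('ydir',np.degrees(np.arctan2(d[1],d[0])),np.linalg.norm(d)/2);e=U[1]+U[3]-U[0]-U[2];print('xdir',np.degrees(np.arctan2(e[1],e[0])),np.linalg.norm(e)/2)
# base corners
B=[plane('scene',u,v,.004) for u,v in [(199.5,245.5),(196,284),(118,286.5)]]
print(B, (B[0]+B[2])/2,np.linalg.norm(B[0]-B[1]),np.linalg.norm(B[1]-B[2]))
# plain foot stem top
B=[plane('side',u,v,.004) for u,v in [(255,353),(304,364)]];print(B,np.linalg.norm(B[0]-B[1]))
from plant import imaging
crop('pics/scene0.png',260,195,60,60,8,'pics/p1.png')
print('plain',plane('scene',292,203,.086),plane('side',294,184,.086))
p=imaging.camera_params('wrist');print(p)
E
```

```text
foot [0.5358 0.2286 0.0853] 0.0018567802899077115
foot [0.5489 0.25   0.0843] 0.0013685656631064454
foot [0.5701 0.2348 0.0844] 0.001472264670848416
foot [0.5556 0.2138 0.084 ] 0.0050102763382306814
foot [0.5526 0.2317 0.0844] 0.002358642755967235
ears [0.5224 0.1842 0.006 ] [0.5851 0.2776 0.006 ] [0.5538 0.2309 0.006 ] 0.11252744029243629 56.09451087098554
side ear [0.5208 0.1859 0.006 ]
up [ 0.5111 -0.1009  0.0439] 0.0016922590530176096
up [ 0.56   -0.1262  0.0444] 0.00014223752199288753
up [ 0.4661 -0.1888  0.0418] 0.000835945216463808
up [ 0.5153 -0.2133  0.0412] 0.0004888458884900282
c [ 0.5131 -0.1573  0.0428]
ydir 62.84137889456818 0.09836991211539352
xdir -26.90479165655026 0.055015563810945155
[array([ 0.5106, -0.0867,  0.004 ]), array([ 0.574 , -0.1192,  0.004 ]), array([ 0.5186, -0.2281,  0.004 ])] [ 0.5146 -0.1574  0.004 ] 0.07123808283879063 0.1222291962748037
[array([ 0.4538, -0.198 ,  0.004 ]), array([ 0.5188, -0.2287,  0.004 ])] 0.07182873776238734
plain [0.5601 0.062  0.086 ] [0.5636 0.0592 0.086 ]
{'fx': 325.19226210127806, 'fy': 325.19226210127806, 'cx': 278.3829393550218, 'cy': 211.1086243069131, 'tool_from_camera': array([[-0.0001, -0.953 , -0.303 ,  0.0848],
       [ 1.    ,  0.    , -0.0003,  0.0011],
       [ 0.0003, -0.303 ,  0.953 , -0.1494],
       [ 0.    ,  0.    ,  0.    ,  1.    ]])}
```

Both views agree:

| Item | Position | Direction of y axis | Check |
|---|---|---|---|
| Eared foot | (0.553, 0.231) | about 56° | Top at z ≈ 0.085; ear span 112.5 mm against 114 mm given |
| Bracket | (0.514, -0.157) | 63° | Uprights 98.4 mm apart against 98 mm; tops at 0.043; base 71 × 122 mm |
| Plain foot | (0.562, 0.060) | – | – |

I'll move above the foot.

>>> move_arm(steps="1.6 -1.2 0 -0.7 1;3.2 -2.4 0 -1.4 1;4.8 -3.6 0 -2 1;6.4 -4.8 0 -2.7 1;8 -6 0 -3.36 1")

```text
time: 0.72
tool_pos: [0.4026, 0.3443, 0.2355]
eef_rot: [[-0.829, 0.559, -0.0], [0.559, 0.829, -0.0], [0.0, -0.0, -1.0]]
wrist_force: [0.7, 0.7, -0.2]
opening: 0.093
```

>>> move_arm(steps="1.6 -1.2 0 0 1;3.2 -2.4 -0.5 0 1;5.07 -3.81 -1 0 1;5.07 -3.81 -1 0 1;5.07 -3.81 -1 0 1")

```text
time: 1.35
tool_pos: [0.5532, 0.2314, 0.2052]
eef_rot: [[-0.83, 0.558, -0.001], [0.558, 0.83, -0.0], [0.001, -0.001, -1.0]]
wrist_force: [0.5, 0.3, -0.1]
opening: 0.0929
```

```bash
python3 - <<'E'
from h import *
from plant import robot
s=robot.sense();print(s['time'],s['tool_pos'],s['eef_rot'],s['wrist_force'])
p,d=imaging.read_camera('wrist');cv2.imwrite('pics/w1.png',p[:,:,::-1])
E
```

```text
1.35 [0.5531513  0.23139766 0.20519242] [[-8.29899738e-01  5.57911397e-01 -1.13920816e-03]
 [ 5.57911891e-01  8.29900175e-01 -1.46410247e-04]
 [ 8.63745106e-04 -7.57083605e-04 -9.99999340e-01]] [ 0.49707432  0.31890376 -0.07408314]
```

View pics/w1.png

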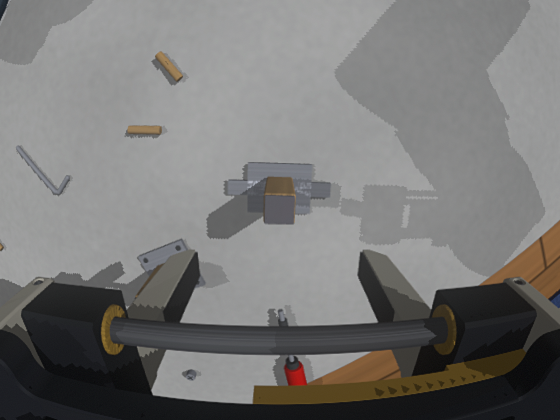

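The wrist view shows the stem top at about (279.5,207). The ears run nearly level from (226,187) to (330,189) and the fingers straddle the stem evenly. I'll cast these points as a check.

```bash
cat >> h.py <<'E'
def wplane(u,v,z,s):
    c=imaging.camera_params('wrist');x,y=u-c['cx'],v-c['cy'];r=np.hypot(x,y);t=r/c['fx']
    d=np.array([np.sin(t)*x/r,np.sin(t)*y/r,np.cos(t)]) if r>0 else np.array([0,0,1.])
    T=c['tool_from_camera'];R=s['eef_rot']
    o=s['tool_pos']+R@T[:3,3];d=R@T[:3,:3]@d
    return o+d*(z-o[2])/d[2]
E
python3 - <<'E'
from h import *
from plant import robot
s=robot.sense()
crop('pics/w1.png',215,150,130,90,6,'pics/w1c.png')
print(wplane(279.5,208,.086,s))
L=wplane(225.5,187,.006,s);R=wplane(330,189.5,.006,s);print(L,R,(L+R)/2,np.linalg.norm(L-R),np.degrees(np.arctan2(*(R-L)[1::-1])))
E
```

```text
[0.55187679 0.23510579 0.086     ]
[0.5186488  0.18539595 0.006     ] [0.58581296 0.28038636 0.006     ] [0.55223088 0.23289115 0.006     ] 0.11633659326382578 54.73730078429998
```

View pics/w1c.png

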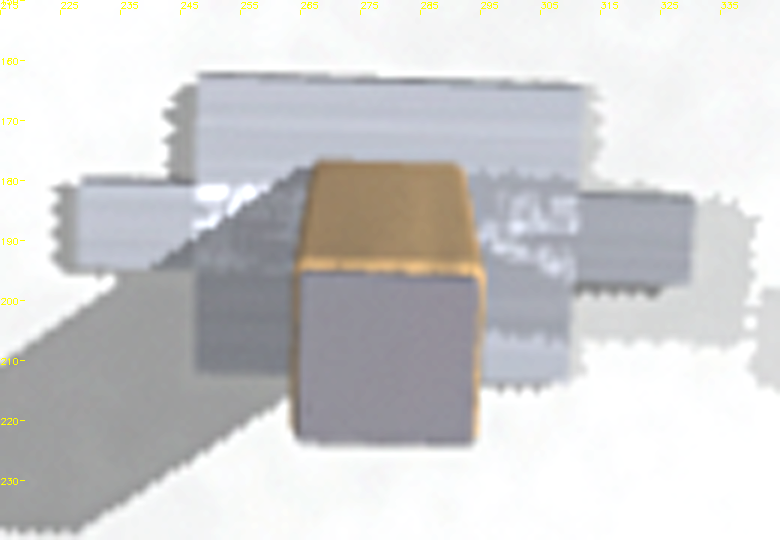

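>>> move_arm(steps="-0.03 0.04 -1.2 -0.2 1;-0.03 0.04 -2.4 -0.2 1;-0.03 0.04 -3.6 -0.2 1;-0.03 0.04 -4.6 -0.2 1;-0.03 0.04 -4.6 -0.2 1", force=40)

```text
time: 2.02
tool_pos: [0.5506, 0.2336, 0.0665]
eef_rot: [[-0.822, 0.57, -0.003], [0.57, 0.822, -0.001], [0.002, -0.003, -1.0]]
wrist_force: [-0.6, 0.7, 1.3]
opening: 0.0928
```

>>> move_arm(steps="0 0 0 0 0.2;0 0 0 0 0.2;0 0 0 0 0.2;0 0 0 0 0.2;0 0 0 0 0.2", force=40)

```text
time: 2.65
tool_pos: [0.5526, 0.2327, 0.0678]
eef_rot: [[-0.82, 0.572, 0.0], [0.572, 0.82, 0.0], [-0.0, 0.0, -1.0]]
wrist_force: [0.3, -0.8, 0.2]
opening: 0.0475
```

>>> move_arm(steps="0 0 0 0 0.1;0 0 0 0 0.1;0 0 0 0 0.1;0 0 0 0 0.1;0 0 0 0 0.1", force=40)

```text
time: 3.28
tool_pos: [0.5525, 0.2327, 0.0676]
eef_rot: [[-0.821, 0.572, -0.0], [0.572, 0.821, -0.0], [0.0, -0.0, -1.0]]
wrist_force: [0.7, 0.2, -0.6]
opening: 0.0279
```

>>> move_arm(steps="0 0 1 0 0.1;0 0 2.2 0 0.1;0 0 3.4 0 0.1;0 0 4 0 0.1;0 0 4 0 0.1")

```text
time: 3.9
tool_pos: [0.5528, 0.2328, 0.1881]
eef_rot: [[-0.821, 0.572, 0.001], [0.572, 0.821, 0.0], [-0.001, 0.001, -1.0]]
wrist_force: [0.9, 0.0, -2.3]
opening: 0.0275
```

```bash
python3 - <<'E'
from h import *
from plant import robot
s=robot.sense();print(s['time'],s['tool_pos'],s['eef_rot'],s['wrist_force'],s['opening'])
p,d=imaging.read_camera('wrist');cv2.imwrite('pics/w2.png',p[:,:,::-1])
p,d=imaging.read_camera('side');cv2.imwrite('pics/s2.png',p[:,:,::-1])
E
```

```text
3.9 [0.55281329 0.23278824 0.1880656 ] [[-8.20507731e-01  5.71634003e-01  1.27705365e-03]
 [ 5.71634884e-01  8.20507987e-01  4.51204346e-04]
 [-7.89908975e-04  1.10022507e-03 -9.99999083e-01]] [ 0.87151485  0.03483537 -2.34604968] 0.0274599570532803
```

View pics/w2.png

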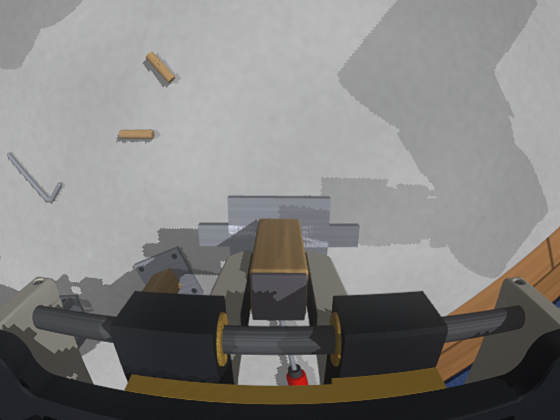

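View pics/s2.png

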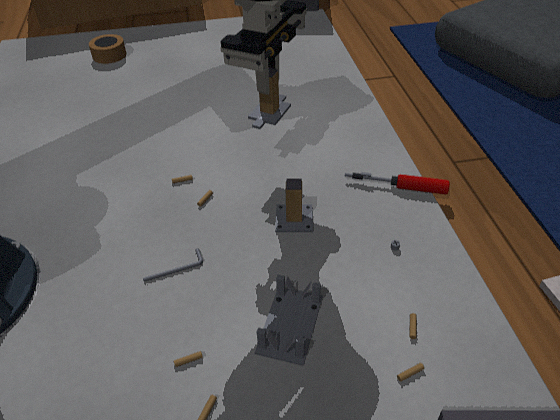

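The foot is held and clear of the panel, with ears level in the wrist view from (199,234) to (358,235). The plain foot hasn't moved. Next I'll work out the foot's offset in the hand.

```bash
python3 - <<'E'
from h import *
from plant import robot
s=robot.sense()
L=wplane(198.5,235,.1265,s);R=wplane(358.5,235.5,.1265,s);m=(L+R)/2
print(m,np.linalg.norm(L-R),np.degrees(np.arctan2(*(R-L)[1::-1])),'tool offs',s['eef_rot'].T@(m-s['tool_pos']))
F=wplane(228.5,196.5,.1265,s);G=wplane(330,197,.1265,s);m=(F+G)/2
print('plate edge',s['eef_rot'].T@(m-s['tool_pos']),np.linalg.norm(F-G),np.degrees(np.arctan2(*(G-F)[1::-1])))
crop('pics/w2.png',190,180,180,80,4,'pics/w2c.png')
E
```

```text
[0.55197923 0.23376816 0.1265    ] 0.11315665592207748 54.97388286372505 tool offs [0.00066939 0.00114246 0.0597219 ]
plate edge [0.0286924  0.00165508 0.05975295] 0.06815490742369956 54.86887514030632
```

View pics/w2c.png

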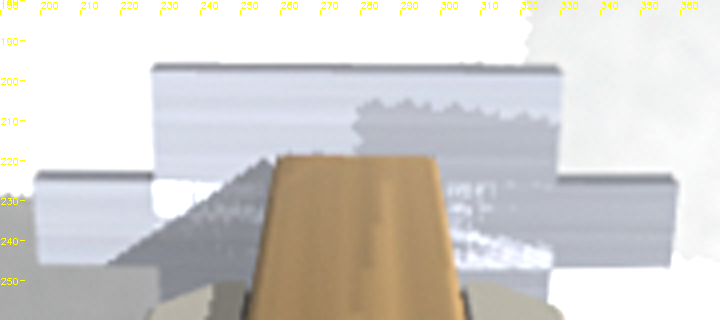

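>>> move_arm(steps="0 -1.8 0.3 0.4 0.1;-0.4 -3.6 0.3 0.8 0.1;-0.7 -5.4 0.3 1.2 0.1;-1 -7.2 0.3 1.57 0.1;-1.2 -9 0.3 1.57 0.1")

```text
time: 4.62
tool_pos: [0.5154, -0.0388, 0.1952]
eef_rot: [[-0.891, 0.454, -0.002], [0.454, 0.891, 0.0], [0.002, -0.001, -1.0]]
wrist_force: [1.1, -0.7, -2.0]
opening: 0.0277
```

>>> move_arm(steps="0 -1.8 0 0 0.1;-0.09 -3.4 0 0 0.1;-0.09 -4 0 0 0.1;-0.09 -4 0 0 0.1;-0.09 -4 0 0 0.1")

```text
time: 5.25
tool_pos: [0.5137, -0.1561, 0.1961]
eef_rot: [[-0.891, 0.453, -0.001], [0.453, 0.891, 0.001], [0.001, 0.0, -1.0]]
wrist_force: [0.2, -0.0, -2.8]
opening: 0.028
```

```bash
python3 - <<'E'
from h import *
from plant import robot
s=robot.sense();print(s['time'],s['tool_pos'],s['eef_rot'],s['wrist_force'],s['opening'])
for n in ['wrist','scene','side']:
    p,d=imaging.read_camera(n);cv2.imwrite(f'pics/{n}3.png',p[:,:,::-1])
crop('pics/scene3.png',90,150,120,150,5,'pics/s3c.png')
E
```

```text
5.25 [ 0.51373633 -0.15607137  0.19610016] [[-8.91286865e-01  4.53438843e-01 -9.69734534e-04]
 [ 4.53438357e-01  8.91287376e-01  6.85950361e-04]
 [ 1.17534869e-03  1.71663713e-04 -9.99999295e-01]] [ 0.2038032  -0.03493745 -2.83863269] 0.027980934778403972
```

View pics/wrist3.png

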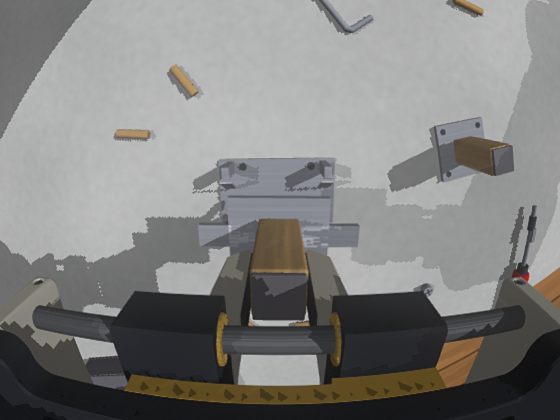

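View pics/side3.png

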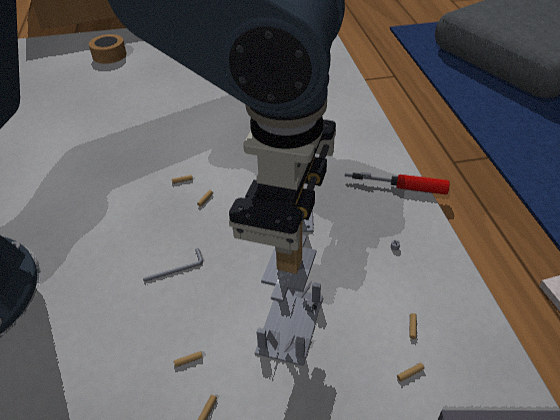

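View pics/scene3.png

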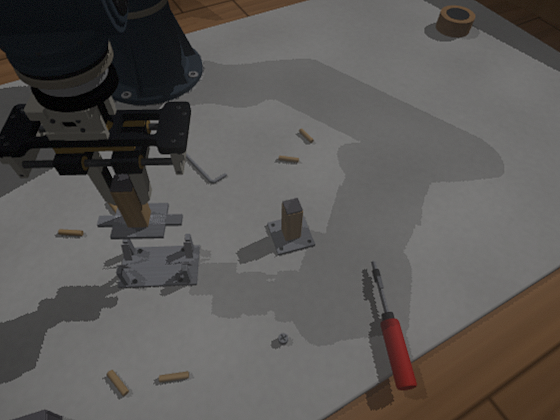

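In the wrist view the bracket's far edge, from (219,159) to (335,159), lies parallel to the plate's edge, so the angle is right. A numeric check in the tool frame follows.

```bash
python3 - <<'E'
from h import *
from plant import robot
s=robot.sense()
crop('pics/wrist3.png',195,145,170,105,4,'pics/w3c.png')
L=wplane(219,159,.004,s);R=wplane(335,158.5,.004,s);m=(L+R)/2
print(s['eef_rot'].T@(m-s['tool_pos']),np.linalg.norm(L-R),np.degrees(np.arctan2(*(R-L)[1::-1])))
z=s['tool_pos'][2]-.0677+.006
F=wplane(228.5,196.5,z,s);G=wplane(330,197,z,s);m=(F+G)/2
print(s['eef_rot'].T@(m-s['tool_pos']))
E
```

```text
[ 0.03495124 -0.00045286  0.19256539] 0.12406092553860014 63.29215673196508
[0.02801664 0.00168602 0.06170573]
```

View pics/w3c.png

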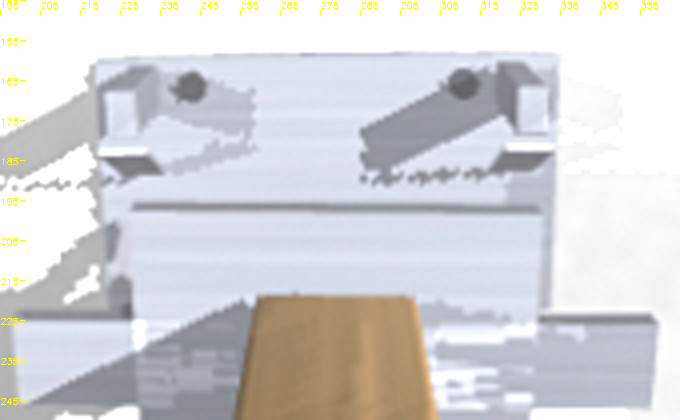

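Alignment is within 1–2 mm and under 1°. I'll descend to the slot mouth, then press.

>>> move_arm(steps="-0.01 -0.03 -0.8 0 0.1;-0.01 -0.03 -1.7 0 0.1;-0.01 -0.03 -2.5 0 0.1;-0.01 -0.03 -2.8 0 0.1;-0.01 -0.03 -2.8 0 0.1", force=55)

```text
time: 6.02
tool_pos: [0.5136, -0.1579, 0.1127]
eef_rot: [[-0.891, 0.454, -0.0], [0.454, 0.891, 0.0], [0.0, -0.0, -1.0]]
wrist_force: [0.4, 0.3, -1.2]
opening: 0.0279
```

>>> move_arm(steps="0 0 -0.2 0 0.1;0 0 -0.4 0 0.1;0 0 -0.6 0 0.1;0 0 -0.8 0 0.1;0 0 -0.9 0 0.1")

```text
time: 6.65
tool_pos: [0.5134, -0.1582, 0.0852]
eef_rot: [[-0.891, 0.454, -0.001], [0.454, 0.891, 0.0], [0.001, -0.0, -1.0]]
wrist_force: [-0.3, 1.0, 1.0]
opening: 0.0278
```

>>> move_arm(steps="0 0 -0.1 0 0.1;0 0 -0.2 0 0.1;0 0 -0.3 0 0.1;0 0 -0.4 0 0.1;0 0 -0.46 0 0.1")

```text
time: 7.28
tool_pos: [0.5136, -0.1582, 0.0716]
eef_rot: [[-0.891, 0.454, 0.0], [0.454, 0.891, -0.0], [-0.0, 0.0, -1.0]]
wrist_force: [-4.7, 1.7, 16.9]
opening: 0.0277
```

>>> move_arm(steps="0 0 0 0 0.1;0 0 0 0 0.1")

```text
time: 7.52
tool_pos: [0.5136, -0.1583, 0.0717]
eef_rot: [[-0.891, 0.454, 0.0], [0.454, 0.891, -0.0], [-0.0, 0.0, -1.0]]
wrist_force: [0.3, 0.8, -1.7]
opening: 0.0278
```

>>> move_arm(steps="0 0 -0.05 0 0.1;0 0 -0.1 0 0.1;0 0 -0.1 0 0.1")

```text
time: 7.9
tool_pos: [0.5138, -0.1583, 0.0715]
eef_rot: [[-0.891, 0.454, 0.001], [0.454, 0.891, -0.0], [-0.001, -0.0, -1.0]]
wrist_force: [-12.6, 4.9, 36.7]
opening: 0.0282
```

```bash
python3 - <<'E'
from h import *
from plant import robot
s=robot.sense();print(s['time'],s['tool_pos'],s['wrist_force'],s['opening'])
for n in ['scene','side']:
    p,d=imaging.read_camera(n);cv2.imwrite(f'pics/{n}4.png',p[:,:,::-1])
crop('pics/scene4.png',90,200,120,95,6,'pics/s4c.png')
crop('pics/side4.png',240,240,100,130,5,'pics/d4c.png')
E
```

```text
7.9 [ 0.5137809  -0.15833486  0.07148985] [-12.59906981   4.88532989  36.73011367] 0.028218635334080186
```

View pics/s4c.png

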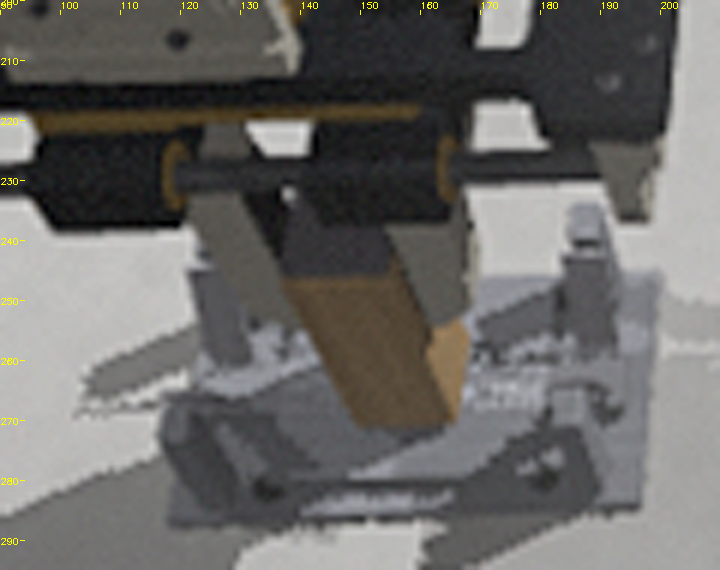

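View pics/d4c.png

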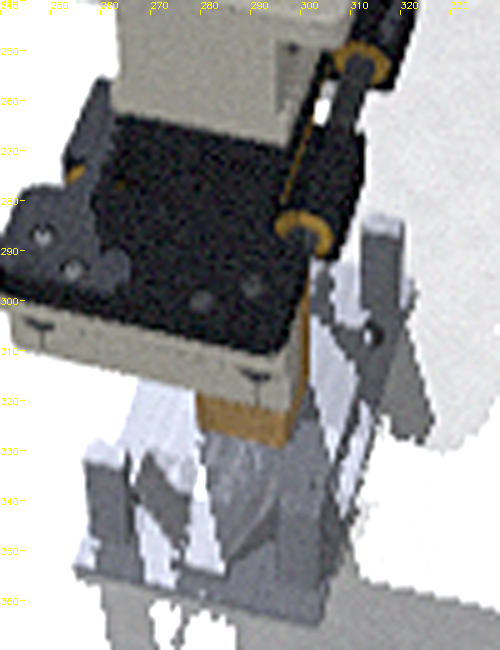

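The z reading stalled at 0.0715 while the force rose to 37 N, so the plate is bottomed on the base. The ears are below the leaves. I'll relieve the press, let go and retreat.

>>> move_arm(steps="0 0 0.1 0 0.1;0 0 0.1 0 0.1;0 0 0.1 0 0.7;0 0 0.1 0 0.7;0 0 0.1 0 0.7")

```text
time: 8.62
tool_pos: [0.5136, -0.1582, 0.0717]
eef_rot: [[-0.891, 0.454, -0.0], [0.454, 0.891, 0.0], [0.0, -0.0, -1.0]]
wrist_force: [0.6, 0.3, 0.6]
opening: 0.0533
```

>>> move_arm(steps="0 0 0 0 0.7;0 0 0 0 0.7;0 0 0 0 0.7;0 0 0 0 0.7")

```text
time: 9.12
tool_pos: [0.5135, -0.1582, 0.0718]
eef_rot: [[-0.891, 0.454, -0.0], [0.454, 0.891, 0.0], [0.0, 0.0, -1.0]]
wrist_force: [-0.1, -0.4, 0.8]
opening: 0.0654
```

>>> move_arm(steps="0 0 0.8 0 0.7;0 0 1.8 0 0.7;0 0 2.8 0 0.7;0 0 3.8 0 0.7;0 0 4.5 0 0.7")

```text
time: 9.75
tool_pos: [0.5137, -0.1583, 0.2082]
eef_rot: [[-0.891, 0.454, 0.001], [0.454, 0.891, -0.0], [-0.001, 0.0, -1.0]]
wrist_force: [-0.7, 0.1, -0.6]
opening: 0.0651
```

>>> move_arm(steps="-1 0.5 0.5 0 0.7;-2 1 1 0 0.7;-3 1.5 1.5 0 0.7;-4 2 1.5 0 0.7;-4 2 1.5 0 0.7")

```text
time: 10.38
tool_pos: [0.3924, -0.0976, 0.2522]
eef_rot: [[-0.891, 0.454, 0.0], [0.454, 0.891, -0.0], [-0.0, 0.0, -1.0]]
wrist_force: [0.5, -0.2, 0.4]
opening: 0.0652
```

```bash
python3 - <<'E'
from h import *
from plant import robot
s=robot.sense();print(s['time'],s['tool_pos'],s['wrist_force'],s['opening'])
for n in ['scene','side']:
    p,d=imaging.read_camera(n);cv2.imwrite(f'pics/{n}5.png',p[:,:,::-1])
crop('pics/scene5.png',90,195,120,100,6,'pics/s5c.png')
crop('pics/side5.png',240,240,100,130,5,'pics/d5c.png')
E
```

```text
10.375 [ 0.39244238 -0.09759935  0.2521597 ] [ 0.4556881  -0.24821499  0.4177688 ] 0.06518404183266485
```

View pics/s5c.png

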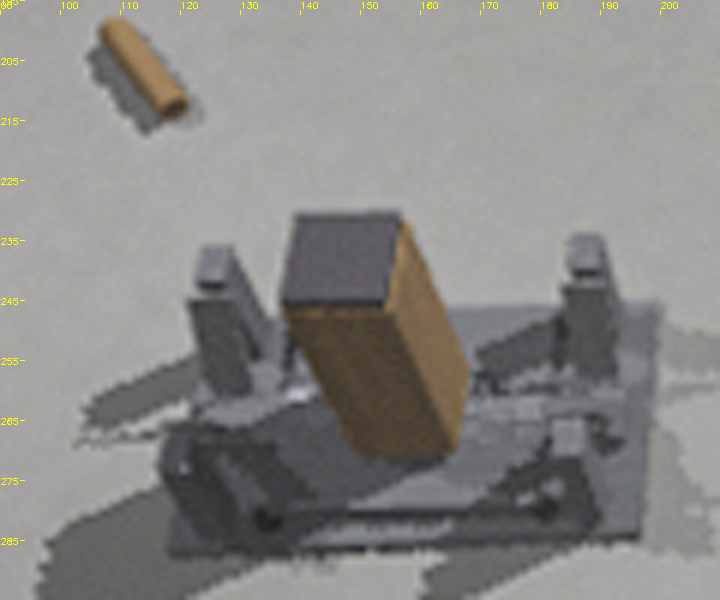

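View pics/d5c.png

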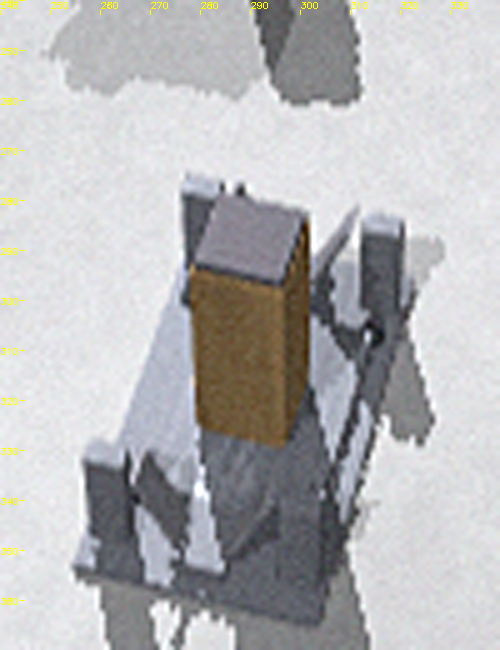

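View pics/scene5.png

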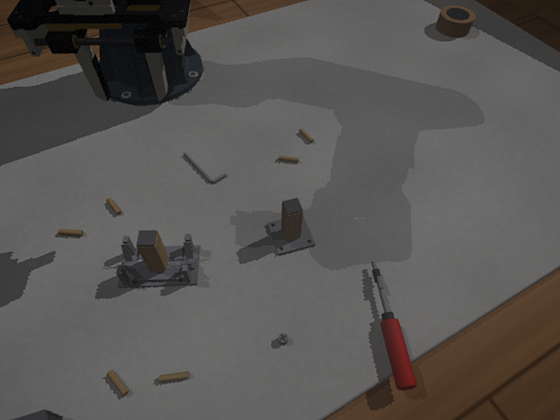

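```bash
python3 - <<'E'
from h import *
P=[tri(a,b) for a,b in [((139,230.5),(277.5,292.5)),((156.5,230.5),(283.5,279)),((154,245.5),(300,282.5)),((137,245.5),(296,296))]]
X=np.array([p for p,e in P]);print(X.round(4),X.mean(0).round(4),[round(e,4) for p,e in P])
for d in (X[1]-X[0],X[2]-X[3]):print(np.degrees(np.arctan2(d[1],d[0])))
E
```

```text
[[ 0.4957 -0.1633  0.0881]
 [ 0.508  -0.1409  0.0876]
 [ 0.5301 -0.1521  0.0871]
 [ 0.5194 -0.174   0.088 ]] [ 0.5133 -0.1576  0.0877] [np.float64(0.0018), np.float64(0.0011), np.float64(0.0028), np.float64(0.0016)]
61.12779847479211
63.94599020423429
```

The stem top is at (0.513, -0.158, 0.0877). That is 3.3 mm above its reading on the panel, against an expected 4 mm, and it is centred and level. I'll hand in the job.

```bash
python3 -c "
from plant import robot
print(robot.close_job())"
```

```text
the job is handed in; nothing more can be done
None
```

I gripped the eared foot by its stem, carried it over to the bracket and pressed it down. It snapped in and bottomed on the base, and then I let go, backed the arm away and handed the job in at about 10.5 s. `close_job()` gives no verdict, so what follows is from my own checks.

- **Press:** the force peaked at about 17 N during the press, then fell to about zero. A further push was stopped at once: 37 N vertical (about 39 N in total) with no more travel. That is close to the 40 N limit for pressing with the arm or gripper body, but the fingers were doing the pressing here.
- **Seating:** after release, the two views put the stem top within 1 mm of the bracket's centre. Its direction is about 62.5°, against 63° for the bracket.
- **Height:** the top is 3.3 mm above its reading on the panel, where 4 mm is expected. All four top corners are level to about 1 mm.
- **Plain foot:** it looks untouched in the final picture. I did not measure its position again.
- **Disagreements:** the views differed by 1–4 mm in position and about 2° in angle on the foot's starting pose. Measured heights read about 2 mm low throughout.

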